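Free the jaw and rack the finished guitar bridge

TASK

The finished dark guitar bridge is clamped in the jig: turn the red clamp knob anticlockwise (seen from above) as far as it goes, slide the jaw fully back, then lift the bridge out. Lay it gently, right way up, across both cork strips in the empty half of the rack tray, beside the one already there. Leave the jaw back and the knob loose, and do not disturb anything else.

Things in the scene. Friction and masses are not known exactly. Their poses are not given: they have to be found in the camera images.
- jig: Fixed plywood jig, base 260 (x) x 130 x 18 mm; origin on the bench below its middle; its x axis points the way the jaw opens. Cork bed (26 mm wide in x, 120 in y, top 38 mm above the bench) at x = -45 mm carries the bridge. Two fence posts 26 mm wide (y = +-50 mm, faces at x = -62 mm, top at 48 mm) back it on the -x side, with a 74 mm gap between for a finger.
- jaw (a joint): Sliding jaw, m: 0 = shut on the bridge, 0.065 = fully back (to the jig's +x). Wooden block 85 mm long, 70 mm wide, with an aluminium top plate 61.5 mm above the bench whose lip hangs 10 mm over the bridge when shut. Locked while the knob is tight; slides with 3 N when free. May be slid by holding the knob.
- clamp_knob (a joint): Clamp knob on the jaw, rad: 0 = tight, grows anticlockwise seen from above, stop at 1.35 = loose (the jaw is freed from about 0.95). Starts between 0 and 0.25. Needs about 0.15 N m.
- knob_grip (a point): Middle of the knob's red grip bar, on its turning axis, 84 mm above the bench; moves with the jaw, turns with the knob. Bar 76 mm long, 16 mm thick, 26 mm high (71 to 97 mm above the bench). The bar's length lies along this point's y axis turned by -0.675 rad about vertical, that is the jig's y axis turned by (joint value - 0.675) rad.
- jaw_lip (a point): Middle of the front edge of the jaw's lip, 57.5 mm above the bench, moves with the jaw; at jig x = -38.5 mm when shut.
- bridge: The finished guitar bridge in the jig, dark wood: bar 180 mm long (its y), 32 mm wide (its x), 8 mm high, with a raised middle block 80 mm long that makes it 14 mm high, pale saddle strip on top. Origin: centre of its underside; z up. About 90 g.
- tray: Fixed green-painted wooden rack tray, 200 (x) x 240 (y) x 30 mm, walls 6 mm, inner floor 6 mm up. Origin: centre of its underside. Two cork strips 20 mm wide run along x at y = +-65 mm, top 20 mm above the bench. Bridges lie along the tray's y, across both strips. The half at -x is empty.
- tray_empty (a point): Middle of the empty half of the tray at the height of the cork strips' tops (tray x = -45 mm, y = 0, z = 20 mm): where the bridge's underside centre goes.
- other_bridge: A bridge of the same shape in lighter brown wood already lying in the tray's +x half. Leave it.
- chisel: Bystander: chisel with blue handle, 260 mm, lying.
- block_plane: Bystander: blue block plane, 150 x 45 x 60 mm.
- calculator: Bystander: black calculator, 130 x 80 x 16 mm.
- glue: Bystander: white glue bottle, 56 mm wide, 150 mm high, red cap.
- offcut: Bystander: red-brown offcut, 30 x 110 x 14 mm, near the jig's fence end.
- pencil: Bystander: flat red carpenter's pencil, 180 x 14 x 8 mm, between jig and tray.
- sanding_block: Bystander: cork sanding block, 60 x 100 x 30 mm.
Things that resemble listed ones, but are neither listed nor needed, are in the scene too. There is more than one size of the bridge; the job needs the smaller.

How it is judged:
On the way, in this order (a step that is already met when the one before it is completed fails the run):
1. the clamp knob is turned loose (past 1.1 rad) (value of joint clamp_knob above 1.1 rad), for 0.1 s.
2. the jaw is slid back past 55 mm with the bridge still down in the jig (value of joint jaw above 0.055 m and z of bridge in the frame of jig below 0.05 m), for 0.1 s.
3. the bridge is lifted more than 40 mm off its bed (z of bridge in the frame of jig above 0.078 m), for 0.1 s.
At the end, for the whole second after the job is handed in: The dark bridge lies at rest across both cork strips in the tray's empty (-x) half: underside centre 5 to 85 mm to the -x side of the tray's middle, within 30 mm of it along y, 16 to 25 mm above the bench, upright within 0.08 rad; the jaw is back past 50 mm and the knob loose past 1.0 rad (x of bridge in the frame of tray between -0.085 and -0.005 m and y of bridge in the frame of tray between -0.03 and 0.03 m and z of bridge in the frame of tray between 0.016 and 0.025 m and angle between bridge's own z axis and vertical below 0.08 rad and linear speed of bridge below 0.02 m/s and value of joint jaw above 0.05 m and value of joint clamp_knob above 1 rad); the robot touches nothing.
It fails at once if the bridge is dropped into the tray (faster than 0.6 m/s within 30 mm above the strips) (horizontal distance between bridge and tray below 0.12 m and z of bridge in the frame of tray below 0.05 m and linear speed of bridge above 0.6 m/s).
It fails at once if the bridge already in the tray is moved more than 20 mm (distance of other_bridge from where it was at the start of the episode above 0.02 m).
It fails at once if a bystander is moved more than 30 mm (distance of any of chisel, block_plane, calculator, glue, offcut, pencil, sanding_block from where it was at the start of the episode above 0.03 m).
It also fails if it takes over 51 s, if anything falls off the work surface, if the arm or the gripper's body presses on something with over 40 N, if the wrist force passes 120 N, or if a joint passes its speed limit or range.

ROBOT

A 6-joint arm with a two-finger parallel gripper is mounted at the origin on the work surface. World frame = base frame: x ahead of the robot, y to its left, z up, the work surface at z = 0. Lengths are in m, angles in rad, forces in N, time in s.
With the tool pointing down it reaches from about 0.3 to 0.775 m from the base axis. Payload 14.6 kg.
Tool frame: the origin (TCP) lies at the very end of the fingers, on their centre line; the grasp point (between the pads) lies 19 mm behind it; z points along the fingers, y is the line along which they close (so a half turn about z gives the same grasp; the last joint's range is limited). The gripper opens to 94 mm and grips with 3 to 60 N. Pads are 16 mm wide; open, the fingers measure 119 mm over their backs; the gripper's body (75 mm by 177 mm) begins 78 mm behind the grasp point.
Start: joints at [1.187, 0.3, 1.521, -0, 1.321, -0.067], TCP at [0.171, 0.523, 0.205] pointing down, gripper open.
Joint ranges: [-3.03, 3.03], [-0.79, 2.21], [0.23, 2.52], [-1.04, 4.18], [0, 3.07], [-2.55, 2.55]. Speed limits (rad/s): [2.22, 2.22, 2.57, 3.14, 3.14, 3.14].

INTERFACE

Orientations are given as [roll, pitch, yaw] about the fixed x, y, z axes, in that order (R = Rz(yaw) Ry(pitch) Rx(roll)).
In Python, from station import ctrl gives the robot as it stands. The module is installed in compiled form; this text tells all that it offers.
- The arm moves only by the tool step_arm, never from a script. Its argument "deltas" is a list of rows, each an object with "dp": the shift along the tool's x, y, z scaled (see below), a list of three; "twist": the turn about the tool's z scaled (see below). In form: [{"dp": [tx, ty, tz], "twist": twist}, ...]. A call has 1 to 12 rows; each row shifts and turns the commanded pose from where the row before left it, along the tool's axes as they then stand; what a row does not reach is not made up. The controller multiplies each number of a shift by 0.04 m and each number of a turn by 4 degrees. A row lasts 1/10 s, in which the tool goes at most 50 mm and 8.59 degrees, less where a joint would pass 70% of its speed; a pose out of reach is approached as far as the arm can. A call with a number of a shift or a turn outside -1 to 1 is refused whole. A call with a gripper value outside its range is refused whole. "gripper" is the opening, from -1 (shut) to 1 (fully open), set as the call begins (left out, the last holds). The fingers move at their own pace and stop on an object; "squeeze" is the grip in N (left out, the last holds). Time passes only in rows, so rows that do not move let the fingers close. It gives the time, the measured TCP pose, the force, the opening and the grip force at its end, in the units of the state.
- ctrl.get_obs(): the state, without advancing time (a new reading comes with each control period).
- ctrl.camera(name): name is "scene" or "top" or "wrist"; returns (picture, depth): 400x640x3 uint8, red, green, blue; 400x640 float32, m along the optical axis (not along the pixel's ray), 0 where there is no reading.
- ctrl.get_calibration(name): a dict with "fx", "fy", "cx", "cy" (pixels), "world_to_cam" (4x4, takes a point from world to camera coordinates); the wrist camera has in their place "hand_eye" (4x4, takes a point from camera to tool coordinates, whose origin is the TCP and whose axes are the flange's). Camera axes: x right, y down, z forward; pixel columns grow to the right and rows downward; lengths in m; the calibration is good to about 2 mm. A picture is of the moment at which its call begins: read the wrist's pose just before it. get_calibration takes no time and is no camera call.
- ctrl.hand_in(): hands the job in; it is judged then, once.
Trained networks look in the newest picture that a camera, given by its name, has taken for a name from the list of things; names that differ only in an ending like _2 or _b are one class to them, and where a whole thing is asked for, a point or a joint stands for the part that bears it (a point fixed in the world has none). Each returns a list of dicts, best first, with "conf" (0 to 1); they miss things now and then, are a little off and sometimes report something else, mostly with a low value. They report only what shows in the picture. A call takes as long as a camera call. They do not tell look-alikes from the thing itself.
- ctrl.spot_in(camera, label): "rect" ([left, top, right, bottom] as shares, 0 to 1, of the picture: columns of its width, rows of its height, round what is visible of it).
- ctrl.cut_out(camera, label): "pixels" (400x640 bool, what is visible of it) and "rect" ([left, top, right, bottom] as shares, 0 to 1, of the picture: columns of its width, rows of its height, round what is visible of it).
The state is a dict: "time_s": time; "qpos": joint angles; "joint_vel": joint speeds; "tau": joint torques, N m; "ee_pos": TCP position; "eef_rot": TCP orientation; "force": force on the tool from outside, world axes, zero at the start; "moment": the same for the moment, N m; "grip_width": finger opening in m; "grip_force": force on a finger pad.
Only numpy, scipy, OpenCV 4.12 (cv2) and the standard library are available. Lean on these libraries where they do the work, as an engineer would, in place of code of your own. Each camera call takes 0.05 s, during which the arm holds its last target. There are 200 camera calls.

## Working session

There is one attempt and no reset: what is moved stays moved. The work goes in short steps, Python scripts to look and compute and a tool call to move; the robot and the scene stay as the last step left them, time stands still between calls to the robot, and variables do not carry over. Pictures are saved under pics/ and viewed, at most 10 in all, crops included, and the job is handed in when it is done.

Besides the shell and the picture viewer there is one more tool, called after "Call:" as a command line: name --argument value ..., lists and objects as JSON in quotes. step_arm: Moves the arm, as the interface text tells. Its arguments: {"type":"object","properties":{"deltas":{"type":"array"},"gripper":{"type":"number"},"squeeze":{"type":"number"}},"required":["deltas"]}

```bash
mkdir -p pics
cat > h.py <<'E'
import numpy as np,cv2
from station import ctrl
def cloud(name,dep):
    c=ctrl.get_calibration(name);v,u=np.mgrid[0:400,0:640]
    P=np.stack([(u-c['cx'])/c['fx']*dep,(v-c['cy'])/c['fy']*dep,dep],-1)
    T=np.linalg.inv(np.array(c['world_to_cam']))
    return P@T[:3,:3].T+T[:3,3]
E
python3 - <<'E'
from h import *
o=ctrl.get_obs();print(o)
for n in('top','scene'):
    im,d=ctrl.camera(n);np.savez('%s.npz'%n,im=im,d=d)
    cv2.imwrite('pics/%s0.png'%n,im[:,:,::-1])
    W=cloud(n,d)
    for l in('jig','bridge','tray','clamp_knob','jaw','other_bridge','offcut','pencil','glue'):
        for r in ctrl.cut_out(n,l)[:3]:
            m=r['pixels']&(d>0)
            if m.sum()<5: continue
            p=W[m];print(n,l,round(r['conf'],2),(np.array(r['rect'])*[640,400,640,400]).round(),np.median(p,0).round(3),cv2.minAreaRect(p[:,:2].astype('f4')*1000),np.percentile(p[:,2],95).round(3))
E
```

```text
{'time_s': 0.0, 'qpos': array([ 1.18737686e+00,  3.00467625e-01,  1.52156758e+00, -2.62088834e-05,
        1.32071321e+00, -6.65830848e-02]), 'joint_vel': array([-0.00020859,  0.0006186 , -0.00212192, -0.00141521,  0.00037139,
        0.00051376]), 'tau': array([ 1.60855368e-03, -5.31804156e+01, -3.52741027e+01,  7.08844280e-02,
        2.42916163e-02, -1.35237083e-04]), 'ee_pos': array([0.17126155, 0.52238103, 0.20489395]), 'eef_rot': array([-3.14043777e+00, -5.15672791e-05,  2.82476274e+00]), 'force': array([-0.53435434, -0.91867915,  0.16538013]), 'moment': array([-0.01629979, -0.01923843,  0.05363363]), 'grip_force': 0.0, 'grip_width': 0.09417107008708929}
top jig 0.79 [359. 164. 406. 243.] [ 0.544 -0.197  0.019] ((544.8341064453125, -202.66433715820312), (136.45574951171875, 268.9346618652344), 89.43705749511719) 0.084
top bridge 0.92 [205. 283. 278. 324.] [0.224 0.27  0.013] ((223.1772003173828, 267.379150390625), (241.67784118652344, 46.873741149902344), 64.78874206542969) 0.022
top bridge 0.88 [356. 212. 413. 222.] [ 0.489 -0.199  0.047] ((489.2776184082031, -205.3193359375),
[... 2562 characters left out ...]
089111328) 0.1
scene other_bridge 0.95 [332. 249. 393. 298.] [0.56  0.187 0.03 ] ((549.8023681640625, 178.52920532226562), (51.51972961425781, 179.89529418945312), 7.6815948486328125) 0.037
scene offcut 0.71 [291. 147. 322. 174.] [ 0.379 -0.209  0.015] ((375.8063049316406, -218.11627197265625), (129.27073669433594, 31.31249237060547), 87.96514892578125) 0.018
scene pencil 0.68 [280. 219. 330. 260.] [ 0.583 -0.002  0.009] ((572.03662109375, -3.606128692626953), (172.44398498535156, 16.730667114257812), 1.4996070861816406) 0.012
scene glue 0.95 [189. 129. 217. 174.] [ 0.613 -0.385  0.074] ((574.8067016601562, -470.5520935058594), (215.2796630859375, 62.29035568237305), 64.38842010498047) 0.149
```

View pics/top0.png

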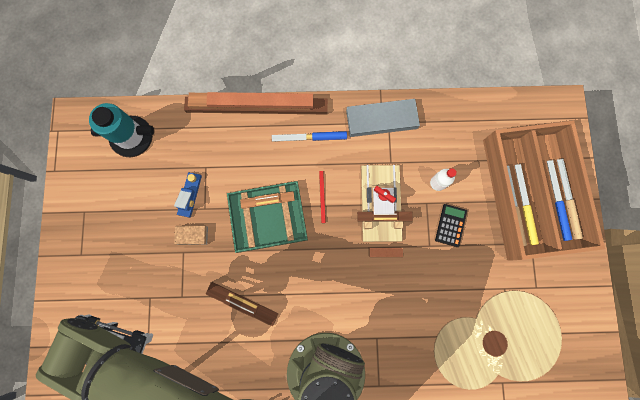

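View pics/scene0.png

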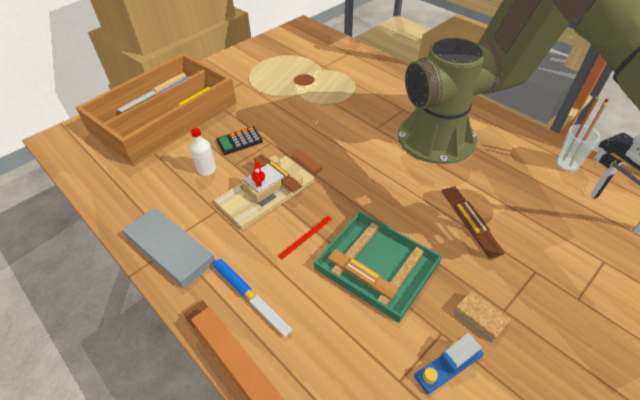

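Run:
```python
from h import *
z=np.load('top.npz');im,d=z['im'],z['d'];W=cloud('top',d)
c=ctrl.get_calibration('wrist');print(c)
x,y,zz=W[...,0],W[...,1],W[...,2]
reg=(x>.38)&(x<.7)&(y>-.31)&(y<-.09)
def mar(m,n):
    p=W[m&(d>0)];print(n,len(p),p.mean(0).round(4),np.round(cv2.minAreaRect(p[:,:2].astype('f4')*1000)[0],1),np.round(cv2.minAreaRect(p[:,:2].astype('f4')*1000)[1],1),cv2.minAreaRect(p[:,:2].astype('f4')*1000)[2])
    q=p[:,:2]-p[:,:2].mean(0);w,v=np.linalg.eigh(q.T@q);print('  axis deg',np.degrees(np.arctan2(v[1,1],v[0,1])))
mar(reg&(zz>.09),'knob top');mar(reg&(zz>.056)&(zz<.066),'plate');mar(reg&(zz>.012)&(zz<.024),'base')
mar(reg&(zz>.04)&(zz<.056)&(x<.51),'bridge')
t=(x>.37)&(x<.63)&(y>.04)&(y<.33)
mar(t&(zz>.026)&(zz<.04),'traywalls+');mar(t&(zz>.003)&(zz<.045)&(im.astype(int)[...,1]>im[...,0]+8.),'green')
r=ctrl.cut_out('top','other_bridge')[0];mar(r['pixels'],'other')
```

```text
{'fx': 297.90141015729495, 'fy': 297.90141015729495, 'cx': 321.9146686518417, 'cy': 202.8542206311749, 'hand_eye': array([[-1.18451182e-04, -9.57106216e-01, -2.89737254e-01,
         8.41367423e-02],
       [ 9.99998996e-01, -5.22425136e-04,  1.31693552e-03,
         1.04158993e-03],
       [-1.41181320e-03, -2.89736807e-01,  9.57105318e-01,
        -1.79855873e-01],
       [ 0.00000000e+00,  0.00000000e+00,  0.00000000e+00,
         1.00000000e+00]])}
knob top 122 [ 0.5552 -0.2012  0.0953] [ 555.5 -201.8] [75.1 17.3] 52.80975341796875
  axis deg 53.32651005243357
plate 340 [ 0.5294 -0.1998  0.0604] [ 530.5 -199.9] [ 65.8 108.9] 87.24724578857422
  axis deg 169.2414473522561
base 1847 [ 0.541  -0.1996  0.0172] [ 526.2 -201. ] [130.6 289.5] 88.73948669433594
  axis deg 179.3205350951156
bridge 573 [ 0.4851 -0.2048  0.0471] [ 481.4 -205.3] [181.1  55.2] 88.45574951171875
  axis deg 89.73060002947513
traywalls+ 873 [0.5303 0.1815 0.0303] [503.7 183.2] [200.2 240.2] 8.68091869354248
  axis deg 103.01405095565562
green 2662 [0.4974 0.1876 0.0108] [503.9 183.5] [200.8 240.1] 8.676227569580078
  axis deg 94.41753473460997
other 587 [0.5584 0.1803 0.0277] [562.7 183.3] [ 44.1 184.5] 5.961757659912109
  axis deg 96.49017294492587
```

The top view shows the jig at about (382,204) px, its red knob at (385,194), the dark bridge at (385,217), and the tray at (267,217) with its empty half towards the robot. The scene view agrees. The larger dark bridge at (242,303) px is the look-alike. The knob bar lies at about 53° in yaw, so it is near 0 rad.

Call:
step_arm --deltas '[{"dp": [-0.615, -0.592, 0], "twist": 0}, {"dp": [-0.615, -0.592, 0], "twist": 0}, {"dp": [-0.615, -0.592, 0], "twist": 0}, {"dp": [-0.615, -0.592, 0], "twist": 0}, {"dp": [-0.615, -0.592, 0], "twist": 0}, {"dp": [-0.615, -0.592, 0], "twist": 0}, {"dp": [-0.615, -0.592, 0], "twist": 0}, {"dp": [-0.615, -0.592, 0], "twist": 0}, {"dp": [-0.615, -0.592, 0], "twist": 0}, {"dp": [-0.615, -0.592, 0], "twist": 0}, {"dp": [-0.615, -0.592, 0], "twist": 0}, {"dp": [-0.615, -0.592, 0], "twist": 0}]' --gripper 0.2 --squeeze 30

```text
time_s: 2.25
ee_pos: [0.3638, 0.1593, 0.2057]
eef_rot: [3.141, 0.0, 2.825]
force: [0.8, 0.2, 0.3]
grip_width: 0.0565
grip_force: 0.0
```

Call:
step_arm --deltas '[{"dp": [-0.615, -0.592, 0], "twist": 0}, {"dp": [-0.615, -0.592, 0], "twist": 0}, {"dp": [-0.615, -0.592, 0], "twist": 0}, {"dp": [-0.615, -0.592, 0], "twist": 0}, {"dp": [-0.615, -0.592, 0], "twist": 0}, {"dp": [-0.615, -0.592, 0], "twist": 0}, {"dp": [-0.615, -0.592, 0], "twist": 0}, {"dp": [-0.615, -0.592, 0], "twist": 0}, {"dp": [-0.615, -0.592, 0], "twist": 0}, {"dp": [-0.615, -0.592, 0], "twist": 0}, {"dp": [-0.615, -0.592, 0], "twist": 0}, {"dp": [-0.615, -0.592, 0], "twist": 0}]'

```text
time_s: 3.45
ee_pos: [0.5558, -0.2027, 0.2054]
eef_rot: [3.142, 0.0, 2.825]
force: [-0.4, 0.4, 0.0]
grip_width: 0.0564
grip_force: 0.0
```

Call:
step_arm --deltas '[{"dp": [0, 0, 0], "twist": 1}, {"dp": [0, 0, 0], "twist": 1}, {"dp": [0, 0, 0], "twist": 1}, {"dp": [0, 0, 0], "twist": 1}, {"dp": [0, 0, 0], "twist": 1}, {"dp": [0, 0, 0], "twist": 1}, {"dp": [0, 0, 0], "twist": 1}, {"dp": [0, 0, 0], "twist": 1}, {"dp": [0, 0, 0], "twist": 1}, {"dp": [0, 0, 0], "twist": 1}, {"dp": [0, 0, 0], "twist": 1}, {"dp": [0, 0, 0], "twist": 1}]'

```text
time_s: 4.65
ee_pos: [0.5553, -0.2013, 0.2054]
eef_rot: [-3.142, -0.0, 1.984]
force: [0.5, 0.1, 0.3]
grip_width: 0.0562
grip_force: 0.0
```

Call:
step_arm --deltas '[{"dp": [0, 0, 0], "twist": 1}, {"dp": [0, 0, 0], "twist": 1}, {"dp": [0, 0, 0], "twist": 1}, {"dp": [0, 0, 0], "twist": 1}, {"dp": [0, 0, 0], "twist": 1}, {"dp": [0, 0, 0], "twist": 1}, {"dp": [0, 0, 0], "twist": 1}, {"dp": [0, 0, 0], "twist": 1}, {"dp": [0, 0, 0], "twist": 1}, {"dp": [0, 0, 0], "twist": 1}, {"dp": [0, 0, 0], "twist": 1}, {"dp": [0, 0, 0], "twist": 1}]'

```text
time_s: 5.85
ee_pos: [0.5553, -0.2013, 0.2054]
eef_rot: [-3.142, -0.0, 1.146]
force: [0.1, -0.7, -0.4]
grip_width: 0.0566
grip_force: 0.0
```

Call:
step_arm --deltas '[{"dp": [0, 0, 0], "twist": 1}, {"dp": [0, 0, 0], "twist": 1}, {"dp": [0, 0, 0], "twist": 1}, {"dp": [0, 0, 0], "twist": 0.2}, {"dp": [0, 0, 0], "twist": 0}]'

```text
time_s: 6.35
ee_pos: [0.5553, -0.2013, 0.2054]
eef_rot: [-3.142, 0.0, 0.927]
force: [0.1, 0.2, -0.9]
grip_width: 0.056
grip_force: 0.0
```

```bash
cat >> h.py <<'E'
from scipy.spatial.transform import Rotation as Ro
def wrist(pic=None):
    o=ctrl.get_obs();im,d=ctrl.camera('wrist');c=ctrl.get_calibration('wrist')
    v,u=np.mgrid[0:400,0:640]
    P=np.stack([(u-c['cx'])/c['fx']*d,(v-c['cy'])/c['fy']*d,d],-1)
    H=c['hand_eye'];P=P@H[:3,:3].T+H[:3,3]
    R=Ro.from_euler('xyz',o['eef_rot']).as_matrix()
    if pic: cv2.imwrite('pics/'+pic,im[:,:,::-1])
    return o,im,d,P@R.T+o['ee_pos']
def mar(p,n):
    r=cv2.minAreaRect(p[:,:2].astype('f4')*1000);print(n,len(p),p.mean(0).round(4),np.round(r[0],1),np.round(r[1],1),round(r[2],1))
E
python3 - <<'E'
from h import *
o,im,d,W=wrist('w1.png');print(o['time_s'],o['ee_pos'],o['eef_rot'],o['grip_width'])
x,y,z=W[...,0],W[...,1],W[...,2];red=(im[...,0]>120)&(im[...,1]<70)&(d>0)
near=(abs(x-.55)<.08)&(abs(y+.2)<.08)
mar(W[near&red&(z>.09)&(z<.105)],'knob');mar(W[near&(d>0)&(z>.055)&(z<.066)],'plate')
E
```

```text
6.35 [ 0.55529356 -0.20134416  0.20543233] [-3.14151519e+00  2.96605549e-06  9.27087535e-01] 0.05596405681538532
knob 947 [ 0.559  -0.1985  0.0968] [ 557.1 -200.2] [74.9 15.5] 53.5
plate 2880 [ 0.5369 -0.1974  0.0616] [ 539.8 -199.5] [ 67.9 106.5] 88.7
```

View pics/w1.png

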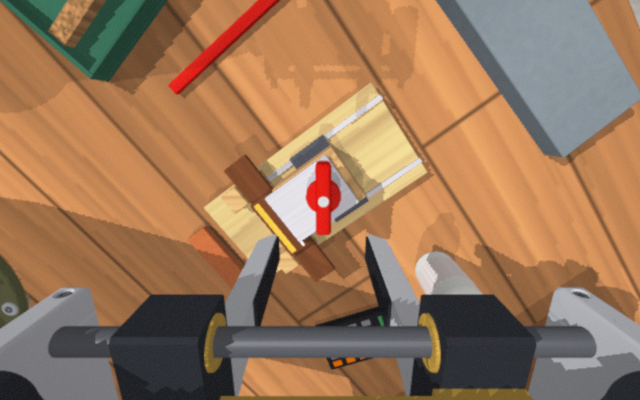

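The wrist picture shows the red bar at (323,195) px lying between the fingers and parallel to their pads. Its measured centre is within 2 mm of the TCP.

Call:
step_arm --deltas '[{"dp": [0.05, 0.02, 0.6], "twist": 0}, {"dp": [0, 0, 0.6], "twist": 0}, {"dp": [0, 0, 0.6], "twist": 0}, {"dp": [0, 0, 0.6], "twist": 0}, {"dp": [0, 0, 0.5], "twist": 0}, {"dp": [0, 0, 0.33], "twist": 0}, {"dp": [0, 0, 0], "twist": 0}]'

```text
time_s: 7.1
ee_pos: [0.5564, -0.1999, 0.0747]
eef_rot: [-3.139, 0.001, 0.927]
force: [-0.3, 0.4, 0.3]
grip_width: 0.0565
grip_force: 0.0
```

Call:
step_arm --deltas '[{"dp": [0, 0, 0], "twist": 0}, {"dp": [0, 0, 0], "twist": 0}, {"dp": [0, 0, 0], "twist": 0}, {"dp": [0, 0, 0], "twist": 0}, {"dp": [0, 0, 0], "twist": 0}]' --gripper -1 --squeeze 40

```text
time_s: 7.6
ee_pos: [0.5575, -0.2003, 0.0772]
eef_rot: [3.14, -0.0, 0.926]
force: [-1.5, 1.2, 6.9]
grip_width: 0.0364
grip_force: 40.0
```

Call:
step_arm --deltas '[{"dp": [0, 0, 0], "twist": -1}, {"dp": [0, 0, 0], "twist": -1}, {"dp": [0, 0, 0], "twist": -1}, {"dp": [0, 0, 0], "twist": -1}, {"dp": [0, 0, 0], "twist": -1}, {"dp": [0, 0, 0], "twist": -1}]'

```text
time_s: 8.2
ee_pos: [0.5574, -0.2, 0.0772]
eef_rot: [3.141, -0.0, 1.347]
force: [-3.7, 3.8, 7.7]
grip_width: 0.0364
grip_force: 40.0
```

Run:
```python
from h import *
o,im,d,W=wrist('w2.png');print(o['time_s'],o['ee_pos'],o['eef_rot'],o['force'],o['moment'])
x,y,z=W[...,0],W[...,1],W[...,2];red=(im[...,0]>120)&(im[...,1]<70)&(d>0)
near=(abs(x-.55)<.08)&(abs(y+.2)<.08)
mar(W[near&red&(z>.09)&(z<.105)],'knob');q=W[near&red];print(np.histogram(q[:,2],np.arange(.05,.11,.005)))
```

```text
8.2 [ 0.55736067 -0.19999729  0.0772183 ] [ 3.14088974e+00 -4.01290738e-04  1.34748955e+00] [-3.65126551  3.79072175  7.72316392] [ 0.68092996  0.6656289  -0.11804789]
knob 2645 [ 0.5587 -0.1969  0.0967] [ 557.7 -200.8] [75.6 16. ] 77.2
(array([  21,    0,   11,    0,   13,   78, 1024,   55,  256, 2389,    0]), array([0.05 , 0.055, 0.06 , 0.065, 0.07 , 0.075, 0.08 , 0.085, 0.09 ,
       0.095, 0.1  , 0.105]))
```

View pics/w2.png

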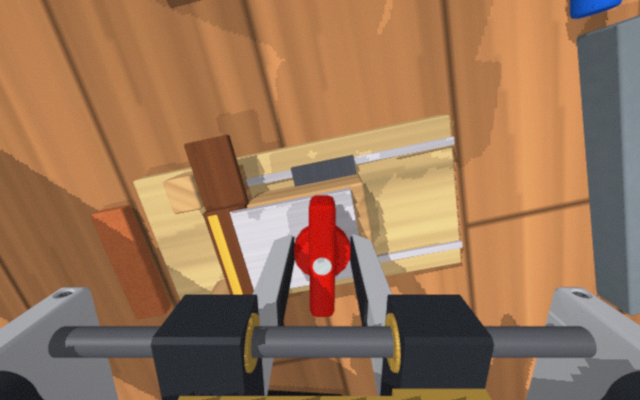

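The picture shows the fingers on the knob's 36 mm hub at (322,250) px. The bar has turned along with the gripper to 77°, so the grip holds and I continue.

Call:
step_arm --deltas '[{"dp": [0, 0, 0], "twist": -1}, {"dp": [0, 0, 0], "twist": -1}, {"dp": [0, 0, 0], "twist": -1}, {"dp": [0, 0, 0], "twist": -1}, {"dp": [0, 0, 0], "twist": -1}, {"dp": [0, 0, 0], "twist": -1}, {"dp": [0, 0, 0], "twist": -1}, {"dp": [0, 0, 0], "twist": -1}, {"dp": [0, 0, 0], "twist": -1}, {"dp": [0, 0, 0], "twist": -1}, {"dp": [0, 0, 0], "twist": -1}, {"dp": [0, 0, 0], "twist": -1}]'

```text
time_s: 9.45
ee_pos: [0.5574, -0.2003, 0.0772]
eef_rot: [3.141, 0.001, 2.185]
force: [-3.1, 0.1, 6.4]
grip_width: 0.0361
grip_force: 40.0
```

Call:
step_arm --deltas '[{"dp": [0, 0, 0], "twist": -1}, {"dp": [0, 0, 0], "twist": 0}]'

```text
time_s: 9.65
ee_pos: [0.5574, -0.2004, 0.0773]
eef_rot: [3.141, 0.001, 2.254]
force: [-1.9, -0.1, 7.0]
grip_width: 0.0361
grip_force: 40.0
```

Run:
```python
from h import *
o,im,d,W=wrist();print(o['time_s'],o['ee_pos'],o['eef_rot'],o['force'],o['moment'])
x,y,z=W[...,0],W[...,1],W[...,2];red=(im[...,0]>120)&(im[...,1]<70)&(d>0)
near=(abs(x-.55)<.08)&(abs(y+.2)<.08)
mar(W[near&red&(z>.09)&(z<.105)],'knob')
```

```text
9.65 [ 0.55739055 -0.2004499   0.07725644] [3.14103185e+00 9.78445660e-04 2.25406431e+00] [-1.91158963 -0.06772215  6.99125858] [ 0.0843612   0.55351969 -0.45088917]
knob 2607 [ 0.5569 -0.1978  0.0968] [ 559.7 -201. ] [15.6 75.5] 38.5
```

Call:
step_arm --deltas '[{"dp": [-0.13, 0.16, 0], "twist": 0}, {"dp": [-0.13, 0.16, 0], "twist": 0}, {"dp": [-0.13, 0.16, 0], "twist": 0}, {"dp": [-0.13, 0.16, 0], "twist": 0}, {"dp": [-0.13, 0.16, 0], "twist": 0}, {"dp": [-0.13, 0.16, 0], "twist": 0}, {"dp": [-0.13, 0.16, 0], "twist": 0}, {"dp": [-0.12, 0.15, 0], "twist": 0}, {"dp": [0, 0, 0], "twist": 0}]'

```text
time_s: 10.6
ee_pos: [0.6199, -0.2016, 0.077]
eef_rot: [-3.135, -0.004, 2.251]
force: [-27.8, -4.5, 18.1]
grip_width: 0.0366
grip_force: 40.0
```

Call:
step_arm --deltas '[{"dp": [0, 0, 0], "twist": 0}, {"dp": [0, 0, 0], "twist": 0}, {"dp": [0, 0, 0], "twist": 0}]' --gripper 0.3

```text
time_s: 10.9
ee_pos: [0.6227, -0.2002, 0.0764]
eef_rot: [3.141, 0.0, 2.252]
force: [0.4, 0.4, -1.1]
grip_width: 0.0571
grip_force: 0.0
```

Call:
step_arm --deltas '[{"dp": [0, 0, -0.6], "twist": 0}, {"dp": [0, 0, -0.8], "twist": 0}, {"dp": [0, 0, -0.8], "twist": 0}, {"dp": [0, 0, -0.6], "twist": 0}, {"dp": [0, 0, 0], "twist": 0}]'

```text
time_s: 11.4
ee_pos: [0.6239, -0.2004, 0.1922]
eef_rot: [3.138, 0.005, 2.253]
force: [0.3, -0.2, -0.0]
grip_width: 0.061
grip_force: 0.0
```

Run:
```python
from h import *
o,im,d,W=wrist('w3.png');print(o['time_s'],o['ee_pos'],o['eef_rot'],o['force'],o['moment'])
x,y,z=W[...,0],W[...,1],W[...,2];red=(im[...,0]>120)&(im[...,1]<70)&(d>0)
near=(abs(x-.6)<.1)&(abs(y+.2)<.08)
mar(W[near&red&(z>.09)&(z<.105)],'knob')
mar(W[(d>0)&(abs(x-.49)<.03)&(z>.042)&(z<.06)&(abs(y+.2)<.12)],'bridge')
mar(W[(d>0)&(abs(x-.49)<.03)&(z>.049)&(z<.06)&(abs(y+.2)<.12)],'block')
im,d=ctrl.camera('top');W=cloud('top',d);x,y,z=W[...,0],W[...,1],W[...,2]
mar(W[(d>0)&(abs(x-.6)<.1)&(abs(y+.2)<.08)&(z>.09)&(z<.105)],'topknob')
mar(W[(d>0)&(abs(x-.49)<.03)&(z>.042)&(z<.06)&(abs(y+.2)<.12)],'bridge')
```

```text
11.4 [ 0.62386327 -0.20042403  0.19222318] [3.13835963 0.00531036 2.25267308] [ 0.280098   -0.20733361 -0.04598016] [ 0.01454607 -0.00811119  0.00582697]
knob 1019 [ 0.6195 -0.1998  0.0968] [ 621.1 -201.6] [15.5 74.1] 38.3
bridge 6541 [ 0.489  -0.1973  0.0489] [ 483.2 -204.5] [179.5  49.1] 88.8
block 2694 [ 0.4903 -0.2018  0.0523] [ 484.1 -199. ] [ 48.2 123.7] 0.1
topknob 0 [nan nan nan] [0. 0.] [0. 0.] 0.0
bridge 0 [nan nan nan] [0. 0.] [0. 0.] 0.0h.py:18: RuntimeWarning: Mean of empty slice.
  r=cv2.minAreaRect(p[:,:2].astype('f4')*1000);print(n,len(p),p.mean(0).round(4),np.round(r[0],1),np.round(r[1],1),round(r[2],1))
  ret = um.true_divide(
```

View pics/w3.png

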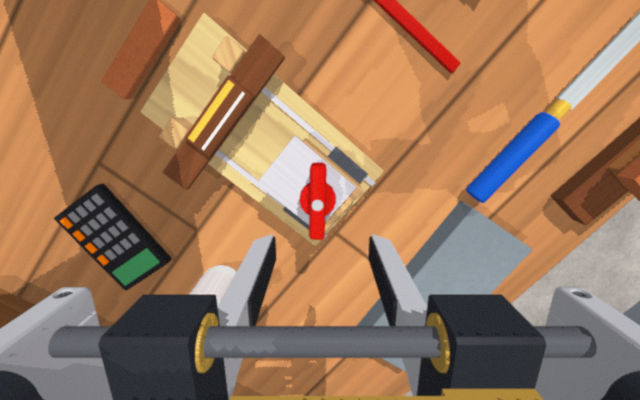

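The picture shows the jaw fully back with the knob at (317,200) px, about 64 mm from where it started. The bridge is free at (215,115) px.

Call:
step_arm --deltas '[{"dp": [0.415, -0.531, 0], "twist": 0}, {"dp": [0.415, -0.531, 0], "twist": 0}, {"dp": [0.415, -0.531, 0], "twist": 0}, {"dp": [0.415, -0.531, 0], "twist": 0}, {"dp": [0.415, -0.531, 0], "twist": 0}]'

```text
time_s: 12.0
ee_pos: [0.4862, -0.2022, 0.1866]
eef_rot: [-3.141, -0.002, 2.253]
force: [0.2, 0.4, 0.3]
grip_width: 0.0611
grip_force: 0.0
```

Call:
step_arm --deltas '[{"dp": [0, 0, 0], "twist": 1}, {"dp": [0, 0, 0], "twist": 1}, {"dp": [0, 0, 0], "twist": 1}, {"dp": [0, 0, 0], "twist": 1}, {"dp": [0, 0, 0], "twist": 1}, {"dp": [0, 0, 0], "twist": 1}, {"dp": [0, 0, 0], "twist": 1}, {"dp": [0, 0, 0], "twist": 1}, {"dp": [0, 0, 0], "twist": 1}, {"dp": [0, 0, 0], "twist": 0.9}, {"dp": [0, 0, 0], "twist": 0}]'

```text
time_s: 13.1
ee_pos: [0.4874, -0.2024, 0.1869]
eef_rot: [-3.14, -0.001, 1.56]
force: [0.4, -0.2, 0.1]
grip_width: 0.0611
grip_force: 0.0
```

Run:
```python
from h import *
o,im,d,W=wrist('w4.png');print(o['time_s'],o['ee_pos'],o['eef_rot'],o['force'],o['grip_width'])
for r in ctrl.cut_out('wrist','bridge')[:2]:
    m=r['pixels']&(d>0);p=W[m];print(r['conf'],np.array(r['rect'])*[640,400,640,400]);mar(p,'bridge');mar(p[(p[:,2]>.048)],'block')
x,y,z=W[...,0],W[...,1],W[...,2]
mar(W[(d>0)&(abs(x-.49)<.1)&(abs(y+.2)<.08)&(z>.012)&(z<.022)],'base')
```

```text
13.1 [ 0.48737096 -0.20235288  0.18685824] [-3.13964945e+00 -9.80212855e-04  1.56033458e+00] [ 0.38882843 -0.18869052  0.07766357] 0.06111610100187232
0.66 [313.408 112.    345.984 267.6  ]
bridge 4531 [ 0.4917 -0.1964  0.0489] [ 492.2 -204.2] [180.5  36.6] 88.4
block 2092 [ 0.4917 -0.2014  0.0524] [ 491.9 -203.5] [175.8  31.3] 88.9
0.2 [261.888 305.8   350.592 370.32 ]
bridge 1578 [ 0.459  -0.4139  0.0124] [ 457.4 -436.4] [ 95.6 128.6] 73.2
block 0 [nan nan nan] [0. 0.] [0. 0.] 0.0
base 10658 [ 0.4986 -0.195   0.0185] [ 490.2 -199.3] [129.9 202. ] 88.9h.py:18: RuntimeWarning: Mean of empty slice.
  r=cv2.minAreaRect(p[:,:2].astype('f4')*1000);print(n,len(p),p.mean(0).round(4),np.round(r[0],1),np.round(r[1],1),round(r[2],1))
  ret = um.true_divide(
```

View pics/w4.png

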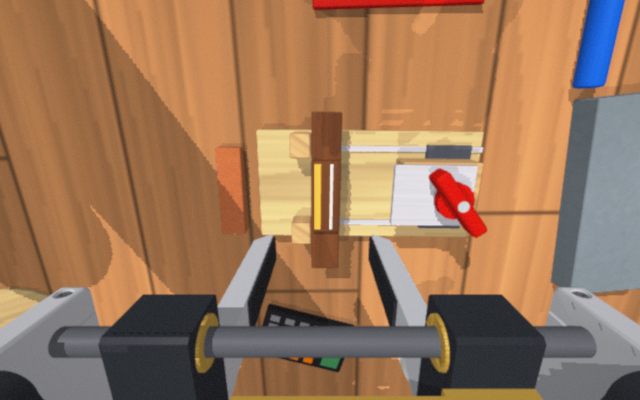

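The picture shows the bridge at (327,190) px centred between the fingers, with the gap between the posts clear for the left finger. I descend now.

Call:
step_arm --deltas '[{"dp": [-0.03, 0.11, 0.5], "twist": 0.17}, {"dp": [0, 0, 0.7], "twist": 0}, {"dp": [0, 0, 0.7], "twist": 0}, {"dp": [0, 0, 0.7], "twist": 0}, {"dp": [0, 0, 0.5], "twist": 0}, {"dp": [0, 0, 0.4], "twist": 0}, {"dp": [0, 0, 0.3], "twist": 0}, {"dp": [0, 0, 0], "twist": 0}]'

```text
time_s: 14.0
ee_pos: [0.4914, -0.2035, 0.0347]
eef_rot: [-3.139, -0.001, 1.55]
force: [0.7, -0.1, 0.3]
grip_width: 0.061
grip_force: 0.0
```

Call:
step_arm --deltas '[{"dp": [0, 0, 0], "twist": 0}, {"dp": [0, 0, 0], "twist": 0}, {"dp": [0, 0, 0], "twist": 0}, {"dp": [0, 0, 0], "twist": 0}, {"dp": [0, 0, 0], "twist": 0}]' --gripper -1 --squeeze 20

```text
time_s: 14.5
ee_pos: [0.4924, -0.204, 0.0367]
eef_rot: [3.141, 0.0, 1.549]
force: [-2.2, 0.2, 4.5]
grip_width: 0.0321
grip_force: 20.0
```

Call:
step_arm --deltas '[{"dp": [0, 0, -0.2], "twist": 0}, {"dp": [0, 0, -0.4], "twist": 0}, {"dp": [0, 0, -0.6], "twist": 0}, {"dp": [0, 0, -0.6], "twist": 0}, {"dp": [0, 0, -0.6], "twist": 0}, {"dp": [0, 0, -0.4], "twist": 0}, {"dp": [0, 0, -0.2], "twist": 0}, {"dp": [0, 0, 0], "twist": 0}]'

```text
time_s: 15.3
ee_pos: [0.4925, -0.204, 0.1572]
eef_rot: [3.14, 0.001, 1.549]
force: [-0.3, -0.4, -1.5]
grip_width: 0.0322
grip_force: 20.0
```

Run:
```python
from h import *
o,im,d,W=wrist();print(o['time_s'],o['ee_pos'],o['eef_rot'],o['grip_width'])
for r in ctrl.cut_out('wrist','bridge')[:2]:
    m=r['pixels']&(d>0);p=W[m];print(r['conf']);mar(p,'bridge')
    T=(p-o['ee_pos'])@Ro.from_euler('xyz',o['eef_rot']).as_matrix();mar(T,'tool');print(np.percentile(T[:,2],[5,25,50,75,95]))
z=np.load('top.npz');d=z['d'];im=z['im'].astype(int);W=cloud('top',d);x,y,zz=W[...,0],W[...,1],W[...,2]
ca,sa=np.cos(np.radians(8.68)),np.sin(np.radians(8.68))
print('target',.5038-.045*ca,.1834-.045*sa)
```

```text
15.3 [ 0.49245091 -0.20402849  0.15717223] [3.14016376e+00 7.00964616e-04 1.54931314e+00] 0.032225071655357394
0.92
bridge 12110 [ 0.4937 -0.1812  0.1695] [ 492.2 -248.3] [266.5  65.5] 88.8
tool 12110 [ 0.0229  0.0008 -0.0124] [-44.2   0.5] [ 65.5 266.3] 90.0
[-0.01668412 -0.01581837 -0.0143856  -0.0097777  -0.00890529]
target 0.4593154018042613 0.17660879072891453
```

Call:
step_arm --deltas '[{"dp": [0.3, -0.033, 0], "twist": 0}, {"dp": [0.6, -0.066, 0], "twist": 0}, {"dp": [0.8, -0.087, 0], "twist": 0}, {"dp": [0.8, -0.087, 0], "twist": 0}, {"dp": [0.8, -0.087, 0], "twist": 0}, {"dp": [0.8, -0.087, 0], "twist": 0}, {"dp": [0.8, -0.087, 0], "twist": 0}, {"dp": [0.8, -0.087, 0], "twist": 0}, {"dp": [0.8, -0.087, 0], "twist": 0}, {"dp": [0.8, -0.087, 0], "twist": 0}, {"dp": [0.8, -0.087, 0], "twist": 0}, {"dp": [0.8, -0.087, 0], "twist": 0}]'

```text
time_s: 16.6
ee_pos: [0.46, 0.1546, 0.1556]
eef_rot: [-3.14, 0.0, 1.55]
force: [0.7, 0.5, -1.0]
grip_width: 0.0317
grip_force: 20.0
```

Call:
step_arm --deltas '[{"dp": [0.4, -0.044, 0], "twist": 0}, {"dp": [0.2, -0.022, 0], "twist": 0}, {"dp": [0, 0, 0], "twist": -0.8}, {"dp": [0, 0, 0], "twist": -0.9}, {"dp": [0, 0, 0], "twist": -0.8}, {"dp": [0, 0, 0], "twist": 0}, {"dp": [0, 0, 0], "twist": 0}]'

```text
time_s: 17.3
ee_pos: [0.4588, 0.1767, 0.156]
eef_rot: [-3.141, 0.0, 1.722]
force: [-0.2, -0.7, -1.8]
grip_width: 0.0321
grip_force: 20.0
```

Run:
```python
from h import *
o,im,d,W=wrist('w5.png');print(o['time_s'],o['ee_pos'],o['eef_rot'],o['grip_width'])
x,y,z=W[...,0],W[...,1],W[...,2];g=(im[...,1].astype(int)>im[...,0]+10.)&(d>0)&(z>.003)&(z<.04)&(abs(x-.5)<.16)&(abs(y-.18)<.16)
mar(W[g],'tray');mar(W[g&(z>.025)],'rim')
```

```text
17.3 [0.45875971 0.17669212 0.15599109] [-3.14111153e+00  5.77760802e-05  1.72183123e+00] 0.03210640412982459
tray 20006 [0.5128 0.2208 0.0126] [504.4 184.4] [199.9 239. ] 8.6
rim 4150 [0.5171 0.2242 0.0299] [504.4 184.4] [199.9 239. ] 8.6
```

View pics/w5.png

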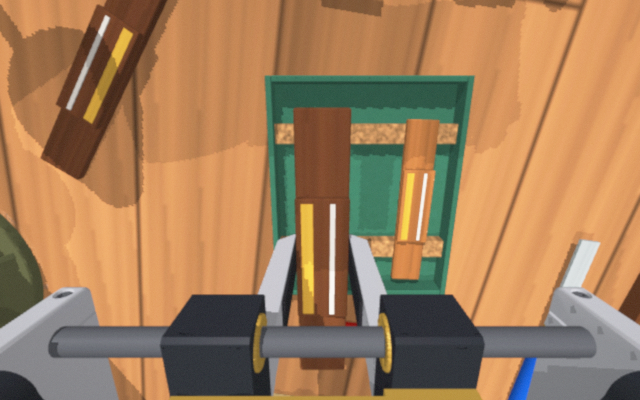

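The picture shows the bridge at (322,240) px held parallel over the empty half, with the lighter bridge at (415,200) clear. Lowering now.

Call:
step_arm --deltas '[{"dp": [0, 0, 0.3], "twist": 0}, {"dp": [0, 0, 0.6], "twist": 0}, {"dp": [0, 0, 0.6], "twist": 0}, {"dp": [0, 0, 0.6], "twist": 0}, {"dp": [0, 0, 0.5], "twist": 0}, {"dp": [0, 0, 0.3], "twist": 0}, {"dp": [0, 0, 0.2], "twist": 0}, {"dp": [0, 0, 0.15], "twist": 0}, {"dp": [0, 0, 0.1], "twist": 0}, {"dp": [0, 0, 0.05], "twist": 0}, {"dp": [0, 0, 0], "twist": 0}, {"dp": [0, 0, 0], "twist": 0}]'

```text
time_s: 18.55
ee_pos: [0.4592, 0.177, 0.0206]
eef_rot: [3.141, -0.0, 1.724]
force: [0.0, 0.9, -1.1]
grip_width: 0.0318
grip_force: 20.0
```

Call:
step_arm --deltas '[{"dp": [0, 0, 0.03], "twist": 0}, {"dp": [0, 0, 0.03], "twist": 0}, {"dp": [0, 0, 0], "twist": 0}, {"dp": [0, 0, 0], "twist": 0}]'

```text
time_s: 18.95
ee_pos: [0.4591, 0.177, 0.0186]
eef_rot: [3.141, -0.0, 1.724]
force: [-4.0, -1.2, 11.4]
grip_width: 0.0318
grip_force: 20.0
```

Contact: the strips carry it. Releasing with a limited opening and backing straight up.

Call:
step_arm --deltas '[{"dp": [0, 0, 0], "twist": 0}, {"dp": [0, 0, 0], "twist": 0}, {"dp": [0, 0, 0], "twist": 0}, {"dp": [0, 0, 0], "twist": 0}]' --gripper 0.2

```text
time_s: 19.35
ee_pos: [0.459, 0.1769, 0.0178]
eef_rot: [-3.142, 0.0, 1.724]
force: [-0.2, 0.1, -0.5]
grip_width: 0.056
grip_force: 0.0
```

Call:
step_arm --deltas '[{"dp": [0, 0, -0.2], "twist": 0}, {"dp": [0, 0, -0.5], "twist": 0}, {"dp": [0, 0, -0.8], "twist": 0}, {"dp": [0, 0, -0.9], "twist": 0}, {"dp": [0, 0, -0.9], "twist": 0}, {"dp": [0, 0, -0.7], "twist": 0}, {"dp": [0, 0, 0], "twist": 0}, {"dp": [0, 0, 0], "twist": 0}]'

```text
time_s: 20.15
ee_pos: [0.4589, 0.1769, 0.1781]
eef_rot: [3.141, -0.0, 1.724]
force: [0.8, 0.2, -0.9]
grip_width: 0.0564
grip_force: 0.0
```

Run:
```python
from h import *
o,im,d,W=wrist('w6.png');print(o['time_s'],o['ee_pos'],o['force'],o['grip_width'])
for l in('bridge','other_bridge'):
  for r in ctrl.cut_out('wrist',l)[:2]:
    p=W[r['pixels']&(d>0)];print(l,r['conf']);mar(p,l);print(np.percentile(p[:,2],[5,50,95]))
im,d=ctrl.camera('top');W=cloud('top',d);x,y,z=W[...,0],W[...,1],W[...,2]
mar(W[(d>0)&(abs(x-.6)<.1)&(abs(y+.2)<.08)&(z>.09)&(z<.105)],'topknob')
```

```text
20.15 [0.45890761 0.17688201 0.17809892] [ 0.76545768  0.19690465 -0.89342562] 0.05637061695582528
bridge 0.9
bridge 4395 [0.4589 0.1842 0.0307] [461.1 169.7] [ 36.4 192.1] 8.6
[0.02716814 0.02936429 0.03548515]
bridge 0.78
bridge 9490 [0.2214 0.2598 0.0148] [209.7 259.2] [229.4  58.3] 63.8
[0.00544642 0.01547482 0.02073979]
other_bridge 0.91
other_bridge 4133 [0.5569 0.1926 0.031 ] [564.7 180.7] [ 44.1 183.9] 7.2
[0.02709103 0.02953024 0.03550031]
topknob 112 [ 0.6196 -0.202   0.0953] [ 620.1 -202. ] [15.7 75. ] 37.3
```

View pics/w6.png

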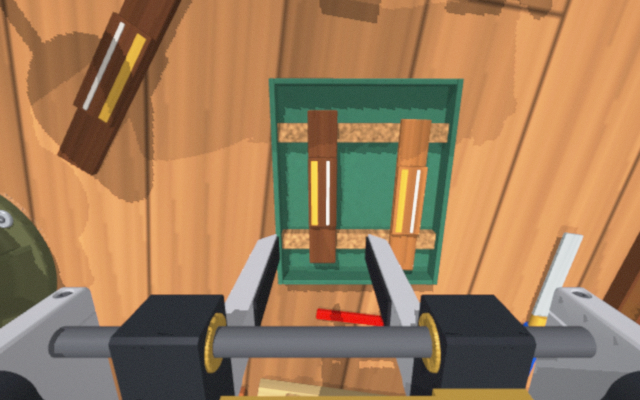

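The picture shows the dark bridge at (323,187) px flat across both cork strips, beside the untouched light one at (410,190). The top view confirms the jaw is back and the knob loose.

```bash
python3 -c "
from station import ctrl
print(ctrl.hand_in())"
```

```text
the job is handed in; nothing more can be done
None
```

The job is handed in at about 20 s of the 51 s: the dark bridge lies right way up across both cork strips in the tray's empty half, the jaw is fully back, the knob is loose at its stop, and I saw nothing else disturbed (the hand-in call returned no verdict).

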